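Demagnetise a capstan shaft

TASK

Demagnetise the chrome capstan shaft: lift it out of its black rubber rest and lay it, without dropping it, in the middle of the two V-notches on top of the demagnetiser. Then turn the detented selector knob until its pointer clicks home at the square marker (not a round one), and then press the round start button all the way down for a moment and let go. Leave the other loose things on the desk where they are.

Things in the scene. Friction and masses are not known exactly. Their poses are not given: they have to be found in the camera images.
- shaft_center (a point): middle of the chrome steel capstan shaft, on its axis: a round rod 12 mm in diameter over the middle 100 mm, with thinner ends (7 mm in diameter, 14 mm long at +x, 6 mm at -x), about 90 g. Its x axis runs along the rod. It starts lying level in the rubber rest, its axis 26.5 mm above the desk; the middle 60 mm is free to grip from above.
- rest: fixed black rubber rest of the shaft, base plate 110 (x) x 50 x 4 mm, origin at its underside centre. Two V-notches stand on it 36 mm to either side of the middle along x, each 10 mm thick, reaching 12 mm to either side of the rod's axis and up to its height.
- shaft: the same shaft; its origin is the same point on the axis and its x axis runs along the rod.
- cradle_center (a point): where the middle of the shaft's axis should lie: between two grey V-notches on the demagnetiser (90 degree, open upward, mouth 31 mm wide, each 10 mm thick, 36 mm to either side along x, rims 7 mm above this point). The shaft lies along this point's x axis, either way round, its axis 26.5 mm above the flat top. The 60 mm between the notches is open down to the flat top.
- demag: fixed demagnetiser, a light grey case 220 (x) x 300 (y) x 55 mm; origin: centre of its underside; flat top 55 mm above the desk. In its frame the cradle is centred at x 10, y 82 mm, the selector axis at x 10, y -78 mm, the start button at x -78, y 12 mm. Place and yaw vary.
- selector (a joint): turn of the selector knob in rad, growing clockwise seen from above; it clicks into six detents at 0, 0.42, 0.84, 1.26, 1.68 and 2.10 and stops just outside either end. Turning out of a detent takes about 0.08 N m; when let go, it springs into the nearest detent. It starts in or near one of the first two.
- selector_grip (a point): on the selector knob's vertical axis, at the height to grip it (87 mm above the desk). The knob is an upright grey bar 46 mm long (this point's x), 14 mm thick (y) and 36 mm tall, its top 14 mm above this point; its black round skirt, 52 mm in diameter, tops out 22 mm below this point. x points where the pointer points and turns with the knob.
- selector_pointer (a point): a point that turns with the knob, straight ahead of its pointer nose, 48 mm from the axis, over the ring on which the markers stand (the white line on the bar and the nose on the skirt point to it).
- square_mark: the marker of the wanted setting: a square aluminium tab 16 x 16 x 5 mm on the black dial plate, 48 mm from the selector axis, at the third, fourth or fifth detent (its place varies). Origin: its underside centre. The two other settings among these carry round studs of 8 mm diameter, 5 mm tall.
- start (a joint): travel of the round grey start button in m: 0 up, 0.006 fully down; a spring pushes it up; fully down takes 4 N, and it counts as pressed beyond 0.0045.
- start_top (a point): centre of the top of the start button (26 mm in diameter), 22 mm above the demagnetiser's flat top; it is pressed straight down.
- shell: bystander: white cassette shell, 64 x 100 x 12 mm, lying flat near the back right; origin at its underside centre.
- lever: bystander: dark brown bakelite function lever, about 78 mm long and 12 mm tall, lying on the robot side of the desk; origin at its underside.
- roller: bystander: black rubber pinch roller, 28 mm in diameter, 18 mm tall, standing at the left near the parts tray; origin at its underside centre.
- driver: bystander: screwdriver, 160 mm long, with a black handle 26 mm thick, lying at the right; origin under its middle.
- cleaner: bystander: white cleaner bottle, 56 mm in diameter, 130 mm tall, standing at the left; origin at its underside centre.

How it is judged:
By the outcome, as a careful person would: the job done as asked, in the order asked, and still so for the second after the job is handed in, with the robot touching nothing.
It also fails if it takes over 72 s, if anything falls off the work surface, if the arm or the gripper's body presses on something with over 40 N, if the wrist force passes 120 N, or if a joint passes its speed limit or range.

ROBOT

A 6-joint arm with a two-finger parallel gripper is mounted at the origin on the work surface. World frame = base frame: x ahead of the robot, y to its left, z up, the work surface at z = 0. Lengths are in m, angles in rad, forces in N, time in s.
With the tool pointing down it reaches from about 0.375 to 0.975 m from the base axis. Payload 3.8 kg.
Tool frame: the origin (TCP) lies at the very end of the fingers, on their centre line; the grasp point (between the pads) lies 19 mm behind it; z points along the fingers, y is the direction in which the jaws open and shut (so a half turn about z gives the same grasp; the last joint's range is limited). The gripper opens to 85 mm and grips with 20 to 120 N. Pads are 22 mm wide; open, the fingers measure 114 mm over their backs; the gripper's body (76 mm by 85 mm) begins 54 mm behind the grasp point. The pads swing forward as they close: fully open they stand 13 mm farther back than shut.
Start: joints at [1.255, 0.264, 1.604, -0, 1.274, -0.037], TCP at [0.186, 0.649, 0.231] pointing down, gripper open.
Joint ranges: [-2.63, 2.63], [-0.94, 2.18], [0.31, 2.57], [-1.31, 4.45], [0, 2.66], [-2.55, 2.55]. Speed limits (rad/s): [2.57, 2.57, 3.14, 3.14, 3.14, 3.14].

INTERFACE

Orientations are given as a unit quaternion [x, y, z, w].
In Python, from rig import env gives the robot as it stands.
- The arm moves only by the shell command python3 -m creep 'ROWS' [FORCE]. ROWS is JSON, a list of rows, each a list of 7 numbers: the shift along the tool's x, y, z each as a share of 8 cm, from -1 to 1, then the turn, a rotation vector about the tool's x, y, z each as a share of pi/2 rad, from -1 to 1, then the closure in counts, from 0 (fully open) to 255 (shut). A call has 1 to 12 rows; each row is the pose to reach, as a shift and turn from the pose measured when the call began, along the tool's axes at that moment; what a row does not reach only later rows make up. A row lasts 1/12 s, in which the tool goes at most 41.7 mm and 7.16 degrees, less where a joint would pass 70% of its speed; a pose out of reach is approached as far as the arm can. A call with a number of a shift or a turn outside -1 to 1 is refused whole. A call with a gripper value outside its range is refused whole. The fingers move at their own pace and stop on an object; FORCE is the grip in N (left out, the last holds). Time passes only in rows, so rows that repeat a pose let the fingers close. It gives the time, the measured TCP pose, the force and the opening at its end, in the units of the state.
- env.sense(): the state, without advancing time (a new reading comes with each control period).
- env.camera(name): name is "side" or "top"; returns a dict with "pixels" (384x512x3 uint8, blue, green, red), "z_map" (384x512 float32, m along the optical axis (not along the pixel's ray), 0 where there is no reading), "fovy" (degrees; the focal length in pixels is half the picture's height over the tangent of half this angle, whatever the lens; pixels are square), "cx", "cy" (the principal point, pixels), "T" (4x4, takes a point from camera to world coordinates). Camera axes: x right, y down, z forward; pixel columns grow to the right and rows downward; lengths in m; the calibration is good to about 2 mm. A picture is of the moment at which its call begins.
- env.sign_off(): hands the job in, once; it reports no verdict.
The state is a dict: "time_s": time; "q": joint angles; "qvel": joint speeds; "effort": joint torques, N m; "tool_pos": TCP position; "tool_rot": TCP orientation; "contact_force": force on the tool from outside, world axes, zero at the start; "moment": the same for the moment, N m; "opening": opening from 0.0 (shut) to 1.0 (fully open).
Only numpy, scipy, OpenCV 4.12 (cv2) and the standard library are available. Lean on these libraries where they do the work, as an engineer would, in place of code of your own. Each camera call takes 0.05 s, during which the arm holds its last target.

## Working session

There is one attempt and no reset: what is moved stays moved. The work goes in short steps, Python scripts to look and compute and a shell command to move; the robot and the scene stay as the last step left them, time stands still between calls to the robot, and variables do not carry over. Pictures are saved under pics/ and viewed, and the job is handed in when it is done.

```bash
ls; mkdir -p pics; python3 - <<'E'
from rig import env
import cv2,numpy as np
for n in("top","side"):
    c=env.camera(n); cv2.imwrite(f"pics/{n}0.png",c["pixels"]); np.savez(f"{n}0.npz",**{k:v for k,v in c.items()})
    print(n,c["fovy"],c["cx"],c["cy"],c["T"].round(4).tolist())
s=env.sense();print(s)
E
```

```text
pics
top 42.22551312637595 253.97243658589207 189.98632715435133 [[-0.0243, -0.9937, 0.1095, 0.4115], [-0.9997, 0.0248, 0.0027, -0.0477], [-0.0054, -0.1094, -0.994, 1.5585], [0.0, 0.0, 0.0, 1.0]]
side 47.13269886868691 259.0252745424893 200.28711589801475 [[0.9057, -0.2328, 0.3543, 0.0191], [-0.4239, -0.4866, 0.7639, -1.1739], [-0.0054, -0.842, -0.5394, 0.8756], [0.0, 0.0, 0.0, 1.0]]
{'time_s': 0.1, 'q': array([ 1.25511472e+00,  2.64720442e-01,  1.60524669e+00, -1.57230168e-05,
        1.27369937e+00, -3.69039994e-02]), 'qvel': array([-0.00114895, -0.00127488, -0.00252634,  0.00021465,  0.00084839,
        0.00150988]), 'effort': array([-4.51195501e-04, -5.16699743e+01, -3.68592954e+01, -7.89721730e-05,
        6.21071435e-03,  1.87827993e-05]), 'tool_pos': array([0.18554989, 0.64830515, 0.2300528 ]), 'tool_rot': array([ 1.38935510e-01,  9.90300888e-01, -1.02216869e-03, -1.74458302e-04]), 'contact_force': array([-0.57862953, -0.36086781, -1.09343286]), 'moment': array([-0.01766481,  0.02983315,  0.02938993]), 'opening': 1.000151382304069}
```

View pics/top0.png

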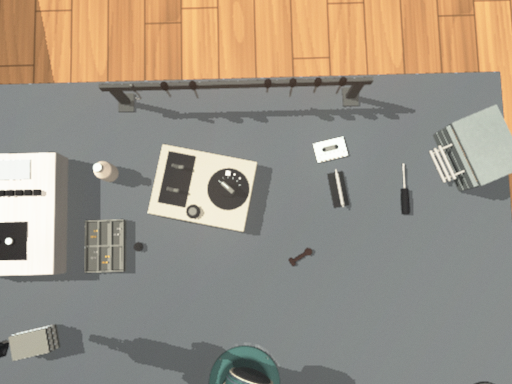

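View pics/side0.png

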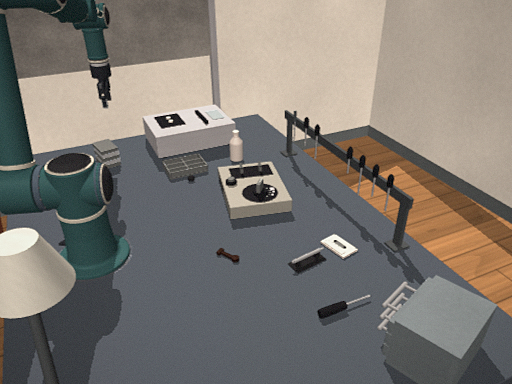

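```bash
python3 - <<'E'
import cv2,numpy as np
t=cv2.imread("pics/top0.png");s=cv2.imread("pics/side0.png")
a=cv2.resize(t[140:240,140:270],None,fx=6,fy=6,interpolation=cv2.INTER_CUBIC)
b=cv2.resize(t[130:220,300:420],None,fx=6,fy=6,interpolation=cv2.INTER_CUBIC)
c=cv2.resize(s[150:225,205:305],None,fx=7,fy=7,interpolation=cv2.INTER_CUBIC)
d=cv2.resize(s[225:285,270:370],None,fx=7,fy=7,interpolation=cv2.INTER_CUBIC)
for n,i in zip("abcd",(a,b,c,d)): cv2.imwrite(f"pics/z{n}.png",i)
E
```

```text
(no output)
```

View pics/za.png

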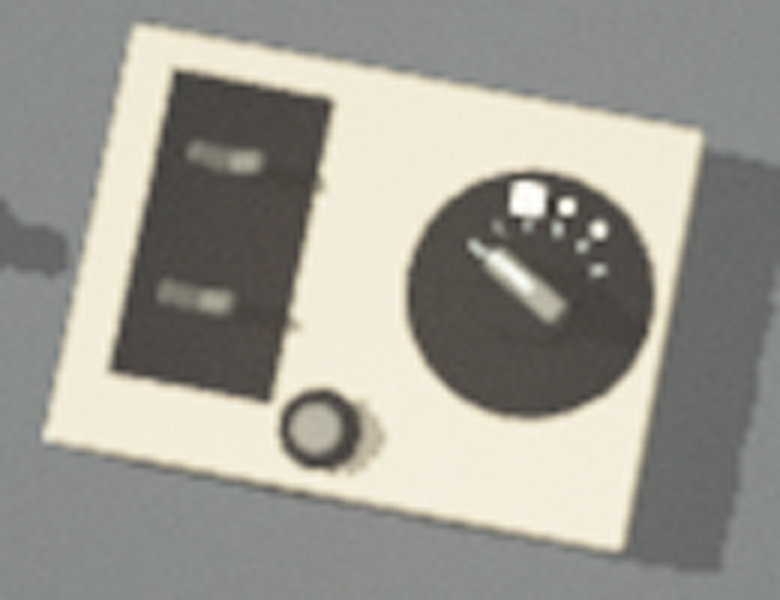

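View pics/zb.png

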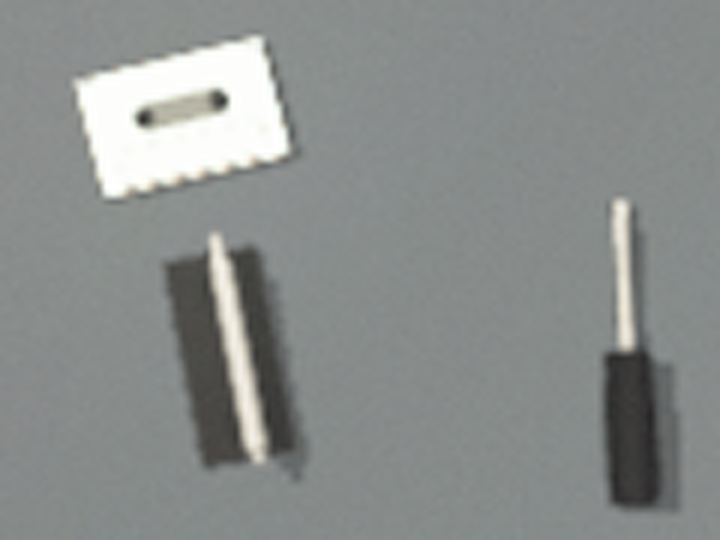

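View pics/zc.png

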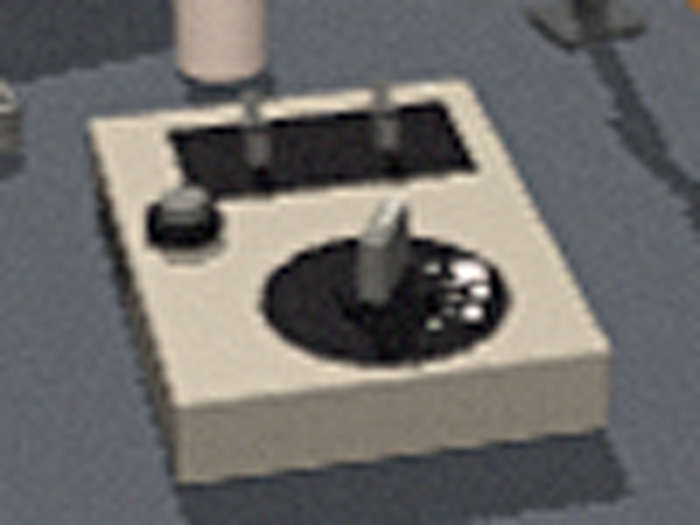

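View pics/zd.png

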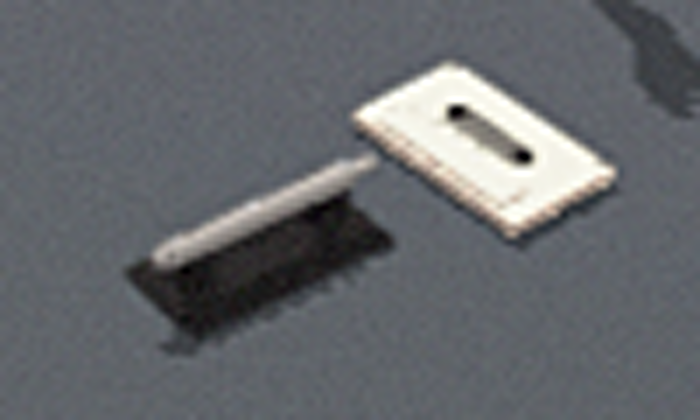

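Top view: the square tab is at about px (228,173), with round studs clockwise of it at (234,174) and (240,178), so the square looks like the third detent. The pointer is at about (219,181), the button at (193,211) and the cradle notches at about (178,166) and (173,190). The shaft runs from (335,169) to (343,206), with its long end up. Next I'll measure these.

```bash
cat > h.py <<'E'
import numpy as np,cv2
def load(f): return dict(np.load(f))
def ray(c,uv,z):
    uv=np.atleast_2d(np.asarray(uv,float)); f=c["pixels"].shape[0]/2/np.tan(np.radians(float(c["fovy"]))/2)
    d=np.c_[(uv[:,0]-c["cx"])/f,(uv[:,1]-c["cy"])/f,np.ones(len(uv))]@c["T"][:3,:3].T
    o=c["T"][:3,3]; return o+d*((z-o[2])/d[:,2])[:,None]
def proj(c,P):
    P=np.atleast_2d(P); f=c["pixels"].shape[0]/2/np.tan(np.radians(float(c["fovy"]))/2)
    q=(P-c["T"][:3,3])@c["T"][:3,:3]; return np.c_[q[:,0]/q[:,2]*f+c["cx"],q[:,1]/q[:,2]*f+c["cy"]]
def world(c):
    f=c["pixels"].shape[0]/2/np.tan(np.radians(float(c["fovy"]))/2)
    v,u=np.indices(c["z_map"].shape); z=c["z_map"]
    P=np.stack([(u-c["cx"])/f*z,(v-c["cy"])/f*z,z],-1); return P@c["T"][:3,:3].T+c["T"][:3,3]
def rows(s,target,yaw):
    """shift units & turn units for target TCP pos, tool-x yaw, tool down"""
    from scipy.spatial.transform import Rotation as R
    r=R.from_quat(s["tool_rot"]); cy,sy=np.cos(yaw),np.sin(yaw)
    g=R.from_matrix(np.array([[cy,sy,0],[sy,-cy,0],[0,0,-1.]]))
    sh=r.inv().apply(np.array(target)-s["tool_pos"])/0.08
    return sh.round(3),((r.inv()*g).as_rotvec()/(np.pi/2)).round(3)
E
python3 - <<'E'
from h import *
t=load("top0.npz");s=load("side0.npz")
for n,c in(("top",t),("side",s)):
    W=world(c); im=c["pixels"]
    # case top: by height map + bright colour
    g=cv2.cvtColor(im,cv2.COLOR_BGR2GRAY)
    roi=np.zeros_like(g); 
    if n=="top": roi[140:235,145:262]=1
    else: roi[155:225,215:295]=1
    # deflection: depth height of desk and case top
    d=W[...,2]; print(n,"desk z",np.median(d[280:300,150:200]) if n=="top" else np.median(d[300:320,150:200]))
    m=((np.abs(d-.055)<.008)&(roi>0)).astype(np.uint8)
    cs,_=cv2.findContours(m,cv2.RETR_EXTERNAL,cv2.CHAIN_APPROX_NONE); k=max(cs,key=cv2.contourArea)[:,0]
    P=ray(c,k,.055); h=cv2.convexHull(P[:,:2].astype(np.float32)); rc=cv2.minAreaRect(h); print("depth rect",rc)
    # colour
    m=((g>(150 if n=="top" else 110))&(roi>0)).astype(np.uint8)
    cs,_=cv2.findContours(m,cv2.RETR_EXTERNAL,cv2.CHAIN_APPROX_NONE); k=max(cs,key=cv2.contourArea)[:,0]
    P=ray(c,k,.055); rc=cv2.minAreaRect(cv2.convexHull(P[:,:2].astype(np.float32))); print("colour rect",rc)
    # shaft
    ro=(slice(165,212),slice(325,352)) if n=="top" else (slice(244,270),slice(288,325))
    gg=g[ro]; print(gg.max(),np.median(gg)); mm=(gg>130 if n=="top" else gg>95).astype(np.uint8)
    nn,lab,st,ce=cv2.connectedComponentsWithStats(mm); print(st[1:].tolist())
    i=1+np.argmax(st[1:,4]); v,u=np.nonzero(lab==i); u=u+ro[1].start; v=v+ro[0].start
    Q=ray(c,np.c_[u,v],.0265)[:,:2]; m0=Q.mean(0); w=np.linalg.svd(Q-m0)[2][0]; w*=np.sign(w[0]); a=(Q-m0)@w
    print("shaft mean",m0,"yaw",np.degrees(np.arctan2(w[1],w[0])),"ext",a.min(),a.max(),"mid",m0+w*(a.min()+a.max())/2)
    # square/studs
    if n=="top":
        mm=((g>200)).astype(np.uint8); nn,lab,st,ce=cv2.connectedComponentsWithStats(mm[165:195,218:248])
        print([(st[i].tolist(),(ce[i]+[218,165]).round(2).tolist(),ray(c,ce[i]+[218,165],.061)[0].round(4)) for i in range(1,nn)])
E
```

```text
top desk z -0.0002921677974269121
depth rect ((0.5913960337638855, 0.11484187096357346), (0.29947391152381897, 0.21939657628536224), 77.63805389404297)
colour rect ((0.590476393699646, 0.11438927054405212), (0.30070024728775024, 0.22089143097400665), 77.59903717041016)
238 137.0
[[0, 0, 27, 47, 708]]
shaft mean [ 0.58488658 -0.30225301] yaw -9.584807882496621 ext -0.08104817651508481 0.07272222907498418 mid [ 0.58078172 -0.30155984]
[([0, 0, 30, 15, 167], [236.22, 168.16], array([0.6447, 0.0089, 0.061 ])), ([7, 5, 6, 6, 30], [227.53, 172.63], array([0.6316, 0.0356, 0.061 ])), ([15, 8, 3, 3, 5], [234.0, 174.0], array([0.6269, 0.016 , 0.061 ])), ([21, 12, 2, 2, 3], [239.33, 177.67], array([ 0.6153, -0.    ,  0.061 ])), ([4, 17, 7, 7, 20], [224.85, 184.95], array([0.5941, 0.0444, 0.061 ]))]
side desk z -0.0002475168580289844
depth rect ((0.5862603783607483, 0.10285066068172455), (0.31130078434944153, 0.21982324123382568), 77.47462463378906)
colour rect ((0.5805867910385132, 0.0830870121717453), (0.3699892461299896, 0.2238849401473999), 76.99439239501953)
216 97.0
[[0, 0, 37, 19, 467], [35, 0, 2, 2, 3], [23, 18, 14, 8, 52], [0, 22, 4, 4, 10]]
shaft mean [ 0.57584958 -0.28673545] yaw -3.5693509436670956 ext -0.06291680411120724 0.06628269268086104 mid [ 0.57752926 -0.28684022]
```

```bash
python3 - <<'E'
from h import *
t=load("top0.npz");s=load("side0.npz")
for n,c,ro,th in(("top",t,(slice(166,212),slice(325,350)),190),("side",s,(slice(244,266),slice(288,326)),118)):
    g=cv2.cvtColor(c["pixels"],cv2.COLOR_BGR2GRAY); mm=(g[ro]>th).astype(np.uint8)
    nn,lab,st,ce=cv2.connectedComponentsWithStats(mm); print(n,st[1:].tolist())
    i=1+np.argmax(st[1:,4]); v,u=np.nonzero(lab==i); u=u+ro[1].start; v=v+ro[0].start
    Q=ray(c,np.c_[u,v],.0285)[:,:2]; m0=Q.mean(0); w=np.linalg.svd(Q-m0)[2][0]; w*=np.sign(w[0]); a=(Q-m0)@w
    print("shaft mean",m0,"yaw",np.degrees(np.arctan2(w[1],w[0])),"ext",a.min(),a.max(),"mid",m0+w*(a.min()+a.max())/2)
    W=world(c); H=W[ro][...,2]; m2=(H>.022)&(H<.04); Q=W[ro][m2][:,:2]; m0=Q.mean(0); w=np.linalg.svd(Q-m0)[2][0];w*=np.sign(w[0]); a=(Q-m0)@w
    print(" depth",m2.sum(),m0,np.degrees(np.arctan2(w[1],w[0])),a.min(),a.max(),np.percentile(H,99))
    # base plate dark
    if n=="top":
        r2=(slice(165,215),slice(322,352)); hs=g[r2]; dm=(hs<80).astype(np.uint8)
        nn,lab,st,ce=cv2.connectedComponentsWithStats(dm); print(st[1:].tolist())
    # side demag
    d=W[...,2]; 
    P=W[(np.abs(d-.055)<.003)&(W[...,0]>.4)&(W[...,0]<.8)&(W[...,1]>-.1)&(W[...,1]<.35)]; rc=cv2.minAreaRect(cv2.convexHull(P[:,:2].astype(np.float32))); print("demag",rc, P[:,2].mean())
    C=np.array([.591,.1146]);y=np.radians(-12.4);ex=np.array([np.cos(y),np.sin(y)]);ey=np.array([-ex[1],ex[0]])
    X=W[...,:2]-C; lx=X@ex; ly=X@ey
    for nm,(a,b),z0,z1 in(("knob",(.01,-.078),.09,.12),("button",(-.078,.012),.07,.09),("notchA",(.046,.082),.07,.1),("notchB",(-.026,.082),.07,.1)):
        k=(np.hypot(lx-a,ly-b)<.03)&(d>z0)&(d<z1)
        print(nm,k.sum(),"loc",lx[k].mean().round(4),ly[k].mean().round(4),"z",d[k].mean().round(4), "mid",((lx[k].min()+lx[k].max())/2).round(4),((ly[k].min()+ly[k].max())/2).round(4))
        if nm=="knob":
            Q=W[k][:,:2];w=np.linalg.svd(Q-Q.mean(0))[2][0]; print("   yaw",np.degrees(np.arctan2(w[1],w[0])))
c=t
K=C+ex*.01-ey*.078
for nm,uv,z in(("square",(227.9,173.0),.0605),("stud1",(234.2,174.2),.061),("stud2",(239.5,178),.061)):
    p=ray(c,[uv],z)[0,:2]-K; print(nm,np.hypot(*p),np.degrees(np.arctan2(p[1],p[0])))
print("K",K,"cradle",C+ex*.01+ey*.082,"button",C-ex*.078+ey*.012)
# knob white line
g=cv2.cvtColor(c["pixels"],cv2.COLOR_BGR2GRAY);m=(g[180:190,216:232]>190);print(g[178:196,214:238])
E
```

```text
top [[10, 3, 9, 38, 94]]
shaft mean [ 0.58164907 -0.30630483] yaw 8.822168398372629 ext -0.058917869596517354 0.058521747707589715 mid [ 0.58145336 -0.3063352 ]
 depth 157 [ 0.57866461 -0.30553842] 8.985188610902458 -0.05617044930427513 0.06194444696375507 0.035826701618386386
[[17, 7, 10, 34, 128], [6, 9, 12, 33, 198]]
demag ((0.591698408126831, 0.1151810884475708), (0.2996502220630646, 0.219364732503891), 77.6968994140625) 0.05501401301124236
knob 73 loc 0.0105 -0.0774 z 0.1 mid 0.0102 -0.0771
   yaw -131.96301422986775
button 69 loc -0.0778 0.0119 z 0.0754 mid -0.0781 0.0101
notchA 40 loc 0.0463 0.0843 z 0.0821 mid 0.0465 0.0827
notchB 44 loc -0.0256 0.0836 z 0.0817 mid -0.0256 0.0827
side [[35, 0, 3, 3, 5], [4, 3, 32, 16, 117]]
shaft mean [ 0.57675251 -0.30816005] yaw 8.96064620589352 ext -0.05712289372015118 0.06368865303798854 mid [ 0.57999533 -0.30764873]
 depth 137 [ 0.57620895 -0.3132689 ] 8.992196687679906 -0.056209139681300764 0.0653006269855782 0.03455374280576364
demag ((0.5882326364517212, 0.10712485760450363), (0.3020966649055481, 0.2196139097213745), 77.58104705810547
[... 1614 characters left out ...]
80  80  79  76  78  79  79  78  80  80  93 130 170 183 181 180 175
  151 106  76  73  71  69]
 [ 79  81  81  78  78  78  79  80  79  80  80  80  90 129 167 182 182 180
  176 151 102  69  66  67]
 [ 77  80  83  76  79  78  81  79  78  78  77  78  77  84 120 163 180 183
  174 144  99  70  67  71]
 [ 82  81  79  81  77  80  81  80  79  79  80  80  80  77  84 114 158 174
  155 107  82  69  71  68]
 [ 80  80  79  81  80  78  78  80  80  79  79  80  80  80  81  79 111 133
  115  86  75  68  70  70]
 [ 80  77  79  78  81  80  80  76  75  77  79  78  80  80  76  78  79  81
   83  80  70  70  71  71]
 [ 80  80  77  81  79  79  81  78  78  75  76  79  78  78  78  80  78  76
   74  70  70  71  72  69]]
```

```bash
python3 - <<'E'
from h import *
t=load("top0.npz");s=load("side0.npz")
def box(C,yaw,hx,hy,z):
    e=np.array([np.cos(yaw),np.sin(yaw)]);f=np.array([-e[1],e[0]])
    return np.array([[*(C+a*hx*e+b*hy*f),z] for a,b in((1,1),(1,-1),(-1,-1),(-1,1))])
C=np.array([.5912,.1148]);y=np.radians(-12.4)
S=np.array([.577,-.3067]);ys=np.radians(8.9)
e=np.array([np.cos(ys),np.sin(ys)])
for n,c,r1,r2 in(("top",t,(140,240,140,270),(130,220,300,420)),("side",s,(150,225,205,305),(225,285,270,370))):
    for j,r in enumerate((r1,r2)):
        k=6; im=cv2.resize(c["pixels"][r[0]:r[1],r[2]:r[3]],None,fx=k,fy=k,interpolation=cv2.INTER_CUBIC)
        def tr(P): return np.round((proj(c,P)-[r[2],r[0]]+.5)*k).astype(np.int32)
        if j==0:
            cv2.polylines(im,[tr(box(C,y,.11,.15,.055))],True,(0,0,255),1)
            ex=np.array([np.cos(y),np.sin(y)]);ey=np.array([-ex[1],ex[0]])
            for a,b,z in((.01,-.078,.101),(-.078,.012,.077),(.046,.082,.0885),(-.026,.082,.0885)): cv2.circle(im,tr([[*(C+a*ex+b*ey),z]])[0].tolist(),3,(255,0,0),-1)
        else:
            cv2.polylines(im,[tr(box(S,ys,.055,.025,.004))],True,(0,0,255),1)
            cv2.polylines(im,[tr(np.array([[*(S+e*.064),.0265],[*(S-e*.056),.0265]]))],False,(255,0,0),1)
        cv2.imwrite(f"pics/ov_{n}{j}.png",im)
E
python3 -c "
import cv2,numpy as np
a=[cv2.imread(f'pics/ov_{n}{j}.png') for n in('top','side') for j in(0,1)]
c=np.zeros((1060,1500,3),np.uint8)
for i,x in enumerate(a):
    h,w=x.shape[:2];oy=(i//2)*601;ox=(i%2)*781
    h=min(h,1060-oy);w=min(w,1500-ox);c[oy:oy+h,ox:ox+w]=x[:h,:w]
cv2.imwrite('pics/ov.png',cv2.resize(c,(800,565),interpolation=cv2.INTER_AREA))"
```

```text
(no output)
```

View pics/ov.png

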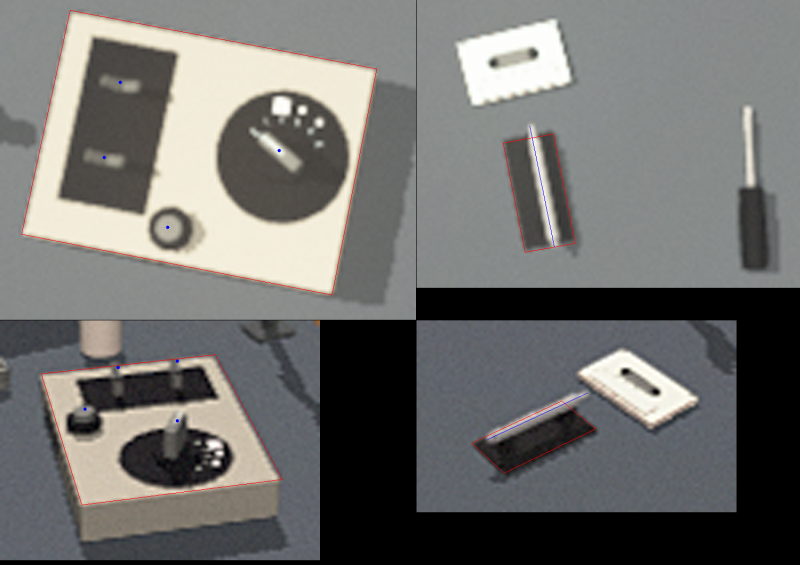

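View pics/ov_side0.png

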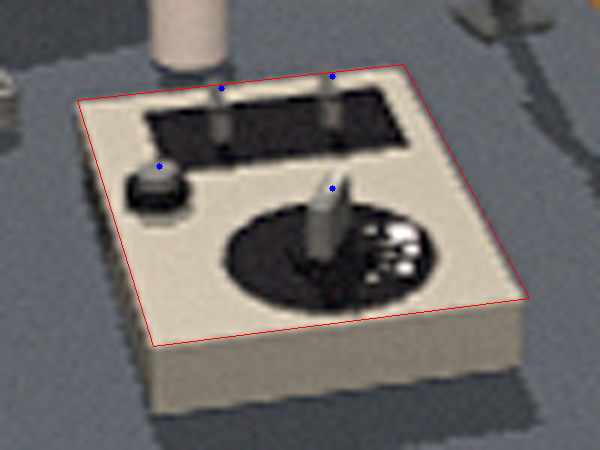

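View pics/ov_top1.png

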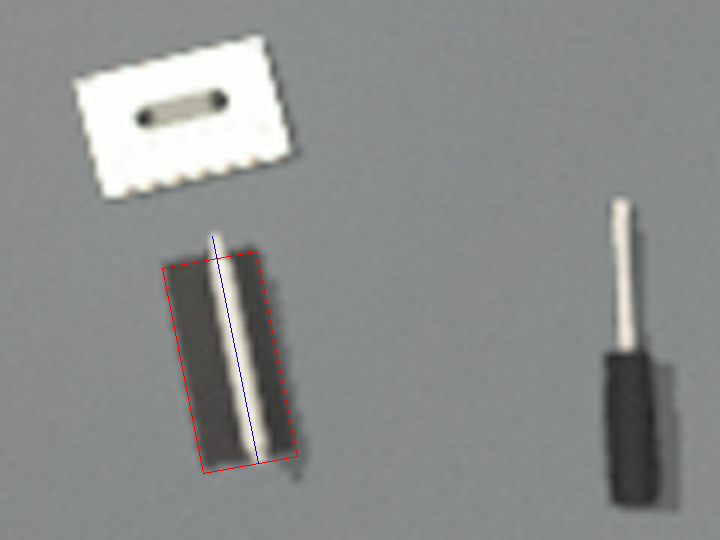

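The red and blue overlays match the images to within about 2 mm in both views, so the poses hold. Starting the transit.

```bash
cat > calc.py <<'E'
import sys,numpy as np
from rig import env
from h import rows
s=env.sense(); x,y,z,yaw=map(float,sys.argv[1:5])
print("t",round(s["time_s"],2),"pos",s["tool_pos"].round(4),"F",s["contact_force"].round(1),"op",round(s["opening"],3),"q",s["q"].round(2))
print(*rows(s,(x,y,z),np.radians(yaw)))
E
python3 -m creep '[[-0.79,-1,0,0,0,0,0],[-0.79,-1,0,0,0,0,0],[-0.79,-1,0,0,0,0,0],[-0.79,-1,0,0,0,0,0]]'; python3 calc.py .577 -.307 .13 8.9
```

```text
time_s: 0.43
tool_pos: [0.2254, 0.55, 0.2293]
tool_rot: [0.14, 0.99, -0.003, -0.0]
contact_force: [-0.1, 0.4, -0.3]
opening: 1.001
t 0.43 pos [0.2254 0.55   0.2293] F [-0.1  0.4 -0.3] op 1.001 q [ 1.14  0.12  1.78 -0.    1.25 -0.15]
[-7.194 -9.065  1.297] [-0.     0.005  1.722]
```

```bash
for i in 1; do
python3 -m creep '[[-0.79,-1,0,0,0,0,0],[-0.79,-1,0,0,0,0,0],[-0.79,-1,0,0,0,0,0]]'
python3 -m creep '[[-0.79,-1,0,0,0,0,0],[-0.79,-1,0,0,0,0,0],[-0.79,-1,0,0,0,0,0]]'
python3 -m creep '[[-0.79,-1,0,0,0,0,0],[-0.79,-1,0,0,0,0,0],[-0.79,-1,0,0,0,0,0]]'
done | grep pos; python3 calc.py .577 -.307 .13 8.9
```

```text
tool_pos: [0.2642, 0.453, 0.2291]
tool_pos: [0.3033, 0.3559, 0.2294]
tool_pos: [0.3424, 0.2589, 0.2302]
t 1.18 pos [0.3424 0.2589 0.2302] F [0.3 0.6 0.4] op 0.996 q [ 0.6  -0.21  2.09 -0.01  1.27 -0.69]
[-4.785 -5.962  1.326] [0.    0.009 1.721]
```

```bash
(
python3 -m creep '[[-0.8,-1,0,0,0,0,0],[-0.8,-1,0,0,0,0,0],[-0.8,-1,0,0,0,0,0]]'
python3 -m creep '[[-0.8,-1,0,0,0,0,0],[-0.8,-1,0,0,0,0,0],[-0.8,-1,0,0,0,0,0]]'
python3 -m creep '[[-0.8,-1,0,0,0,0,0],[-0.8,-1,0,0,0,0,0],[-0.8,-1,0,0,0,0,0]]'
python3 -m creep '[[-0.8,-1,0.1,0,0,0,0],[-0.8,-1,0.1,0,0,0,0],[-0.8,-1,0.1,0,0,0,0]]'
python3 -m creep '[[-0.8,-1,0.1,0,0,0,0],[-0.8,-1,0.1,0,0,0,0],[-0.8,-1,0.1,0,0,0,0]]'
python3 -m creep '[[-0.7,-0.9,0.1,0,0,0.1,0],[-0.7,-0.9,0.1,0,0,0.2,0],[-0.7,-0.9,0.1,0,0,0.3,0],[-0.7,-0.9,0.1,0,0,0.4,0],[-0.7,-0.9,0.1,0,0,0.5,0],[-0.7,-0.9,0.1,0,0,0.6,0],[-0.7,-0.9,0.1,0,0,0.7,0],[-0.7,-0.9,0.1,0,0,0.8,0],[-0.7,-0.9,0.1,0,0,0.86,0],[-0.7,-0.9,0.1,0,0,0.86,0],[-0.7,-0.9,0.1,0,0,0.86,0],[-0.7,-0.9,0.1,0,0,0.86,0]]'
)| grep pos; python3 calc.py .577 -.307 .13 8.9
```

```text
tool_pos: [0.3826, 0.1616, 0.2313]
tool_pos: [0.4231, 0.0642, 0.2328]
tool_pos: [0.4636, -0.0337, 0.2344]
tool_pos: [0.5041, -0.1319, 0.2276]
tool_pos: [0.5444, -0.2303, 0.2206]
tool_pos: [0.5781, -0.315, 0.2136]
t 3.43 pos [ 0.5781 -0.315   0.2136] F [-0.  -0.   0.5] op 1.002 q [-0.53  0.24  1.67 -0.01  1.22 -0.46]
[ 0.115 -0.027  1.044] [0.01  0.006 0.856]
```

```bash
python3 -m creep '[[0.115,-0.027,0.8,0,0,0.1,0],[0.115,-0.027,0.8,0,0,0.2,0],[0.115,-0.027,0.8,0,0,0.3,0],[0.115,-0.027,0.8,0,0,0.4,0],[0.115,-0.027,0.8,0,0,0.5,0],[0.115,-0.027,0.8,0,0,0.6,0],[0.115,-0.027,0.8,0,0,0.7,0],[0.115,-0.027,0.8,0,0,0.8,0],[0.115,-0.027,0.8,0.01,0.006,0.856,0],[0.115,-0.027,0.8,0.01,0.006,0.856,0],[0.115,-0.027,0.8,0.01,0.006,0.856,0],[0.115,-0.027,0.8,0.01,0.006,0.856,0]]' | grep pos; python3 calc.py .577 -.3067 .0095 8.9
python3 - <<'E'
from rig import env
import cv2,numpy as np
o=[]
for n,r in(("top",(130,220,300,420)),("side",(195,285,260,380))):
    c=env.camera(n); o.append(cv2.resize(c["pixels"][r[0]:r[1],r[2]:r[3]],None,fx=5,fy=5,interpolation=cv2.INTER_CUBIC))
cv2.imwrite("pics/p1.png",cv2.resize(np.vstack(o),None,fx=.65,fy=.65))
E
```

```text
tool_pos: [0.5774, -0.3066, 0.1492]
t 4.43 pos [ 0.5774 -0.3066  0.1492] F [-0.4 -0.3 -0.6] op 1.002 q [-0.53  0.28  1.73  0.    1.12  0.89]
[-5.000e-03  1.000e-03  1.746e+00] [-0. -0. -0.]
```

View pics/p1.png

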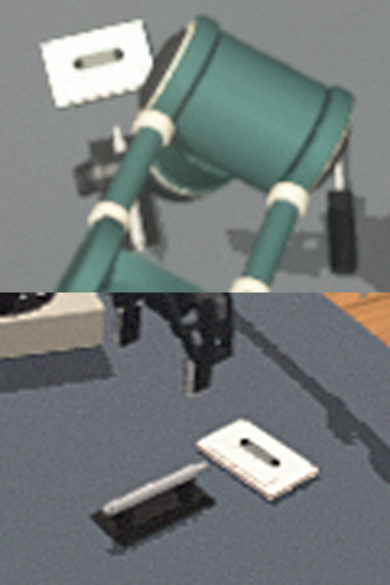

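The fingers straddle the rod in both views and the shell is clear. Descending and gripping.

```bash
(
python3 -m creep '[[0,0,0.5,0,0,0,0],[0,0,1,0,0,0,0],[0,0,1,0,0,0,0],[0,0,1,0,0,0,0]]' 
python3 -m creep '[[0,0,0.3,0,0,0,0],[0,0,0.6,0,0,0,0],[0,0,0.7,0,0,0,0],[0,0,0.745,0,0,0,0],[0,0,0.745,0,0,0,0],[0,0,0.745,0,0,0,0]]' ); python3 calc.py .577 -.3067 .0095 8.9
```

```text
time_s: 4.87
tool_pos: [0.5746, -0.3048, 0.0662]
tool_rot: [0.997, 0.081, -0.003, -0.002]
contact_force: [0.1, 0.1, 0.7]
opening: 1.001
time_s: 5.37
tool_pos: [0.5757, -0.3055, 0.0087]
tool_rot: [0.997, 0.081, -0.002, -0.001]
contact_force: [-0.0, 0.4, 0.5]
opening: 0.997
t 5.37 pos [ 0.5757 -0.3055  0.0087] F [-0.   0.4  0.5] op 0.997 q [-0.53  0.43  1.82  0.    0.89  0.88]
[ 0.013  0.018 -0.01 ] [-0.002  0.002  0.004]
```

```bash
(
python3 -m creep '[[0.013,0.018,-0.01,0,0,0.004,60],[0.013,0.018,-0.01,0,0,0.004,120],[0.013,0.018,-0.01,0,0,0.004,160],[0.013,0.018,-0.01,0,0,0.004,180],[0.013,0.018,-0.01,0,0,0.004,200],[0.013,0.018,-0.01,0,0,0.004,220],[0.013,0.018,-0.01,0,0,0.004,255],[0.013,0.018,-0.01,0,0,0.004,255],[0.013,0.018,-0.01,0,0,0.004,255],[0.013,0.018,-0.01,0,0,0.004,255]]' 40 ); python3 calc.py .577 -.3067 .0095 8.9
```

```text
time_s: 6.2
tool_pos: [0.5776, -0.3082, 0.0102]
tool_rot: [0.997, 0.078, -0.001, -0.0]
contact_force: [0.9, -6.0, 2.2]
opening: 0.119
t 6.2 pos [ 0.5776 -0.3082  0.0102] F [ 0.9 -6.   2.2] op 0.119 q [-0.53  0.44  1.82 -0.    0.89  0.89]
[-0.005 -0.02   0.009] [-0.     0.001  0.001]
```

```bash
(
python3 -m creep '[[0,0,-0.1,0,0,0,255],[0,0,-0.3,0,0,0,255],[0,0,-0.6,0,0,0,255],[0,0,-1,0,0,0,255],[0,0,-1,0,0,0,255],[0,0,-1,0,0,0,255]]' 60
python3 -m creep '[[0,0,-0.5,0,0,0,255],[0,0,-1,0,0,0,255],[0,0,-1,0,0,0,255],[0,0,-1,0,0,0,255],[0,0,-1,0,0,0,255]]' ) | grep -v rot; python3 calc.py .6186 .1927 .16 -12.4
python3 - <<'E'
from rig import env
import cv2,numpy as np
o=[]
for n,r in(("top",(130,220,300,420)),("side",(195,285,260,380))):
    c=env.camera(n); np.savez(f"{n}1.npz",**c); o.append(cv2.resize(c["pixels"][r[0]:r[1],r[2]:r[3]],None,fx=5,fy=5,interpolation=cv2.INTER_CUBIC))
cv2.imwrite("pics/p2.png",cv2.resize(np.vstack(o),None,fx=.65,fy=.65))
E
```

```text
time_s: 6.7
tool_pos: [0.5795, -0.3087, 0.0932]
contact_force: [-0.1, 0.4, -1.5]
opening: 0.119
time_s: 7.12
tool_pos: [0.5785, -0.3078, 0.1719]
contact_force: [-0.4, 0.3, -2.5]
opening: 0.117
t 7.12 pos [ 0.5785 -0.3078  0.1719] F [-0.4  0.3 -2.5] op 0.117 q [-0.53  0.27  1.71  0.    1.16  0.89]
[ 1.469 -6.102  0.148] [ 0.    -0.     0.237]
```

View pics/p2.png

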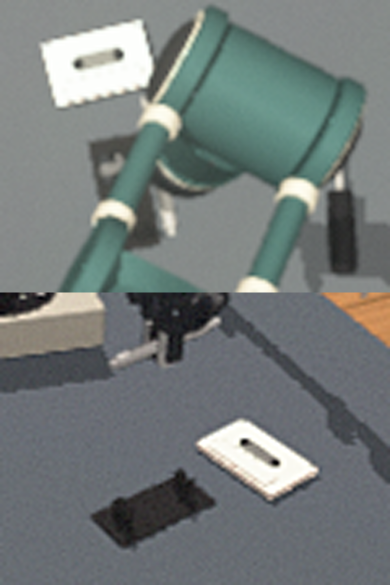

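The rod is held level at side px ~(290-330,205-215) and the rest is empty. The bystanders haven't moved. Carrying it over.

```bash
(
python3 -m creep '[[0.12,-0.5,0,0,0,0,255],[0.22,-0.95,0,0,0,0,255],[0.22,-0.95,0,0,0,0,255]]' 
python3 -m creep '[[0.12,-0.5,0,0,0,0,255],[0.22,-0.95,0,0,0,0,255],[0.22,-0.95,0,0,0,0,255]]' 
python3 -m creep '[[0.12,-0.5,0,0,0,0,255],[0.22,-0.95,0,0,0,0,255],[0.22,-0.95,0,0,0,0,255]]' 
python3 -m creep '[[0.12,-0.5,0,0,0,0,255],[0.22,-0.95,0,0,0,0,255],[0.22,-0.95,0,0,0,0,255]]' 
python3 -m creep '[[0.12,-0.5,0,0,0,0,255],[0.22,-0.95,0,0,0,0,255],[0.22,-0.95,0,0,0,0,255],[0.22,-0.95,0,0,0,0,255]]' 
) | egrep 'pos|open'; python3 calc.py .6186 .1927 .16 -12.4
```

```text
tool_pos: [0.5812, -0.2232, 0.1668]
opening: 0.123
tool_pos: [0.5847, -0.1387, 0.1643]
opening: 0.119
tool_pos: [0.5882, -0.0546, 0.1628]
opening: 0.115
tool_pos: [0.5916, 0.0293, 0.162]
opening: 0.115
tool_pos: [0.5949, 0.109, 0.1617]
opening: 0.118
t 8.55 pos [0.5949 0.109  0.1617] F [-0.2 -0.2 -1.3] op 0.118 q [0.13 0.2  1.82 0.03 1.15 1.51]
[ 0.475 -0.978  0.036] [-0.013  0.016  0.249]
```

```bash
(
python3 -m creep '[[0.24,-0.5,0,0,0,0.08,255],[0.4,-0.9,0.03,0,0,0.16,255],[0.475,-0.978,0.036,-0.013,0.016,0.249,255],[0.475,-0.978,0.036,-0.013,0.016,0.249,255],[0.475,-0.978,0.036,-0.013,0.016,0.249,255],[0.475,-0.978,0.036,-0.013,0.016,0.249,255]]' 
) | egrep 'pos|open'; python3 calc.py .6186 .1927 .16 -12.4;python3 calc.py .6186 .1927 .0652 -12.4
python3 - <<'E'
from rig import env
import cv2,numpy as np
o=[]
for n,r in(("top",(140,240,140,260)),("side",(120,220,200,320))):
    c=env.camera(n); np.savez(f"{n}2.npz",**c); o.append(cv2.resize(c["pixels"][r[0]:r[1],r[2]:r[3]],None,fx=5,fy=5,interpolation=cv2.INTER_CUBIC))
cv2.imwrite("pics/p3.png",cv2.resize(np.vstack(o),None,fx=.6,fy=.6))
E
```

```text
tool_pos: [0.6179, 0.1909, 0.1591]
opening: 0.112
t 9.05 pos [0.6179 0.1909 0.1591] F [-1.  -0.2 -1.4] op 0.112 q [ 0.26  0.27  1.74 -0.    1.14  2.05]
[ 0.003 -0.024 -0.011] [0.001 0.002 0.001]
t 9.05 pos [0.6179 0.1909 0.1591] F [-1.  -0.2 -1.4] op 0.112 q [ 0.26  0.27  1.74 -0.    1.14  2.05]
[ 0.006 -0.026  1.174] [0.001 0.002 0.001]
```

View pics/p3.png

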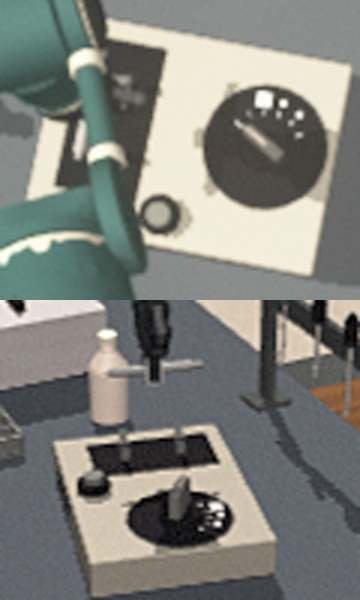

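```bash
python3 - <<'E'
from h import *
c=load("side2.npz"); r=(120,160,225,280)
P=np.array([.6183,.1922,.1594+.0163]); y=np.radians(-12.4); e=np.array([np.cos(y),np.sin(y),0])
pr=proj(c,np.array([P+.064*e,P,P-.056*e])); print(pr)
im=cv2.resize(c["pixels"][r[0]:r[1],r[2]:r[3]],None,fx=12,fy=12,interpolation=cv2.INTER_CUBIC)
for p in pr: cv2.circle(im,tuple(np.round((p-[r[2],r[0]]+.5)*12).astype(int).tolist()),4,(0,0,255),-1)
cv2.imwrite("pics/p4.png",im)
E
```

```text
[[267.0144587  140.67574172]
 [250.24529942 142.3697073 ]
 [235.37489294 143.87186709]]
```

View pics/p4.png

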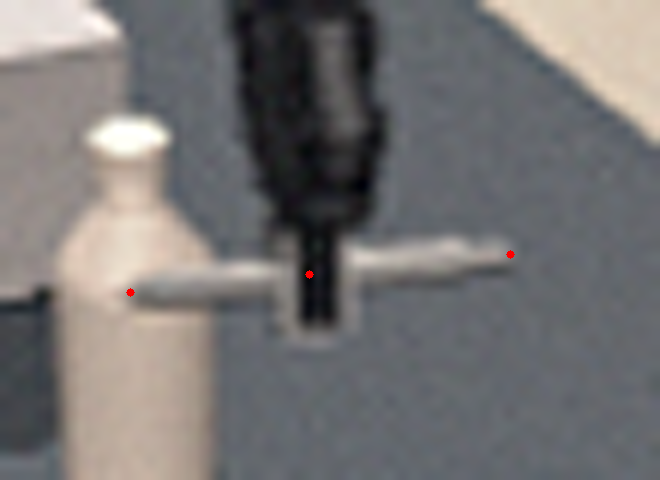

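The rod ends land on the predicted points, (235,144) and (267,141), so the rod is level and centred in the grip. Lowering it.

```bash
(
python3 -m creep '[[0,-0.02,0.3,0,0,0,255],[0,-0.02,0.6,0,0,0,255],[0,-0.02,0.85,0,0,0,255],[0,-0.02,0.85,0,0,0,255],[0,-0.02,0.85,0,0,0,255],[0,-0.02,0.85,0,0,0,255]]' 
) | egrep 'pos|open'; python3 calc.py .6186 .1927 .0652 -12.4
```

```text
tool_pos: [0.6194, 0.1917, 0.0929]
opening: 0.111
t 9.65 pos [0.6194 0.1917 0.0929] F [ 0.5 -0.1 -0. ] op 0.111 q [ 0.26  0.33  1.79 -0.    1.02  2.05]
[-0.012 -0.01   0.346] [ 0.  0. -0.]
```

```bash
(
python3 -m creep '[[-0.01,-0.01,0.1,0,0,0,255],[-0.01,-0.01,0.2,0,0,0,255],[-0.01,-0.01,0.27,0,0,0,255],[-0.01,-0.01,0.3,0,0,0,255],[-0.01,-0.01,0.32,0,0,0,255],[-0.01,-0.01,0.33,0,0,0,255],[-0.01,-0.01,0.34,0,0,0,255],[-0.01,-0.01,0.34,0,0,0,255],[-0.01,-0.01,0.34,0,0,0,255]]' 
) | egrep 'pos|open'; python3 calc.py .6186 .1927 .0652 -12.4
```

```text
tool_pos: [0.6183, 0.1922, 0.0665]
opening: 0.112
t 10.4 pos [0.6183 0.1922 0.0665] F [-4.2 -3.2  5.2] op 0.112 q [ 0.26  0.36  1.81 -0.    0.98  2.05]
[ 0.002 -0.007  0.017] [0.001 0.001 0.   ]
```

```bash
(
python3 -m creep '[[0,0.012,0,0,0,0,255],[0,0.012,0.01,0,0,0,255],[0,0.012,0.015,0,0,0,255],[0,0.012,0.015,0,0,0,255]]' 
) | egrep 'pos|open'; python3 calc.py .6186 .1927 .0652 -12.4
```

```text
tool_pos: [0.6186, 0.1912, 0.0658]
opening: 0.12
t 10.73 pos [0.6186 0.1912 0.0658] F [ 0.1 -1.5  3.1] op 0.12 q [ 0.26  0.36  1.81 -0.    0.98  2.05]
[-0.003 -0.018  0.008] [0.001 0.    0.   ]
```

```bash
(
python3 -m creep '[[0,0,0.006,0,0,0,230],[0,0,0.006,0,0,0,222],[0,0,0.006,0,0,0,215],[0,0,0.006,0,0,0,208],[0,0,0.006,0,0,0,195],[0,0,0.006,0,0,0,170],[0,0,0.006,0,0,0,140],[0,0,0.006,0,0,0,140],[0,0,0.006,0,0,0,140]]' 20
) | egrep 'pos|open'; python3 calc.py .6186 .1927 .16 -12.4
```

```text
tool_pos: [0.6185, 0.1913, 0.0653]
opening: 0.452
t 11.48 pos [0.6185 0.1913 0.0653] F [0.2 0.6 0.7] op 0.452 q [ 0.26  0.36  1.81 -0.    0.98  2.05]
[-0.004 -0.016 -1.184] [0.001 0.    0.   ]
```

```bash
(
python3 -m creep '[[0,0,-0.1,0,0,0,140],[0,0,-0.3,0,0,0,140],[0,0,-0.6,0,0,0,140],[0,0,-1,0,0,0,140],[0,0,-1,0,0,0,140]]'
python3 -m creep '[[0,0.5,-0.5,0,0,0,80],[0,0.95,-0.5,0,0,0,80],[0,0.95,-0.5,0,0,0,80],[0,0.95,-0.5,0,0,0,80]]'
) | egrep 'pos|open'; python3 calc.py .5838 .0365 .17 48
python3 - <<'E'
from rig import env
import cv2,numpy as np
o=[]
for n,r in(("top",(140,240,140,260)),("side",(140,240,200,320))):
    c=env.camera(n); np.savez(f"{n}3.npz",**c); o.append(cv2.resize(c["pixels"][r[0]:r[1],r[2]:r[3]],None,fx=5,fy=5,interpolation=cv2.INTER_CUBIC))
cv2.imwrite("pics/p5.png",cv2.resize(np.vstack(o),None,fx=.6,fy=.6))
E
```

```text
tool_pos: [0.6231, 0.1926, 0.1534]
opening: 0.451
tool_pos: [0.6073, 0.1163, 0.1958]
opening: 0.683
t 12.23 pos [0.6073 0.1163 0.1958] F [ 1.8 -0.1 -0.1] op 0.683 q [ 0.15  0.17  1.78 -0.    1.17  1.94]
[-0.075  1.039  0.316] [ 0.002 -0.01  -0.673]
```

View pics/p5.png

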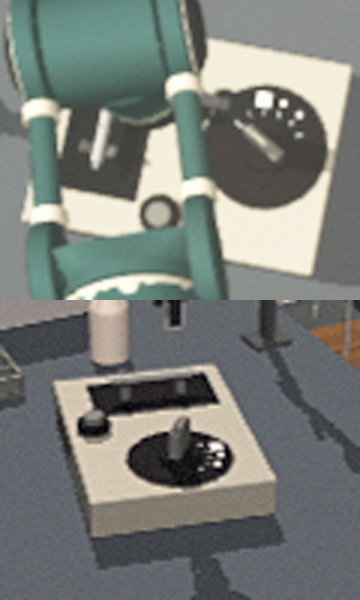

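The shaft now lies across both notches, at top px ~(173,186) and side px ~(240-268,165). Moving on to the knob.

```bash
(
python3 -m creep '[[-0.04,0.5,0.1,0,0,-0.08,80],[-0.08,1,0.3,0,0,-0.16,80],[-0.08,1,0.3,0,0,-0.24,80],[-0.08,1,0.3,0,0,-0.32,80],[-0.08,1,0.3,0,0,-0.4,80],[-0.08,1,0.3,0,0,-0.48,80],[-0.08,1,0.3,0,0,-0.56,80],[-0.08,1,0.3,0,0,-0.64,80],[-0.08,1,0.3,0,-0.01,-0.662,80],[-0.08,1,0.3,0,-0.01,-0.662,80],[-0.08,1,0.3,0,-0.01,-0.662,80]]'
) | egrep 'pos|open'; python3 calc.py .584 .0358 .0715 47
```

```text
tool_pos: [0.5829, 0.0429, 0.1675]
opening: 0.687
t 13.25 pos [0.5829 0.0429 0.1675] F [-0.2 -0.1 -0.4] op 0.687 q [ 0.03  0.15  1.87 -0.    1.13  0.78]
[-0.051  0.074  1.2  ] [-0.002  0.003  0.001]
```

```bash
(
python3 -m creep '[[-0.05,0.07,0.3,0,0,0,80],[-0.05,0.07,0.6,0,0,0,80],[-0.05,0.07,0.6,0,0,0,80],[-0.05,0.07,0.6,0,0,0,80]]'
) | egrep 'pos|open'; python3 calc.py .584 .0358 .0715 47
python3 - <<'E'
from rig import env
import cv2,numpy as np
c=env.camera("side"); r=(140,240,200,320); cv2.imwrite("pics/p6.png",cv2.resize(c["pixels"][r[0]:r[1],r[2]:r[3]],None,fx=5,fy=5,interpolation=cv2.INTER_CUBIC))
E
```

```text
tool_pos: [0.5822, 0.0366, 0.1175]
opening: 0.691
t 13.58 pos [0.5822 0.0366 0.1175] F [-0.4  0.1 -0.6] op 0.691 q [ 0.02  0.19  1.91 -0.    1.05  0.77]
[0.012 0.027 0.575] [-0.004  0.005  0.001]
```

View pics/p6.png

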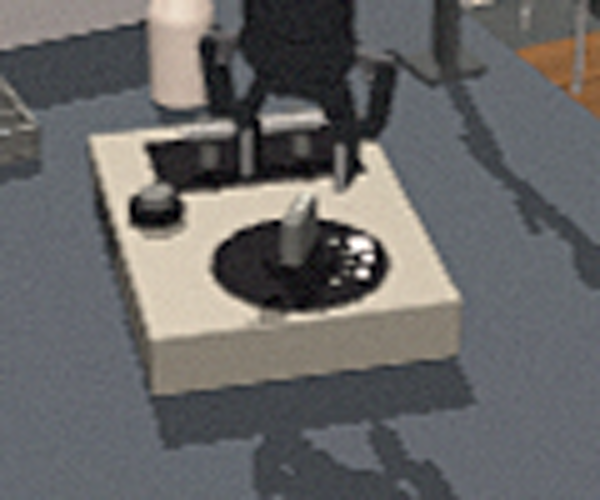

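The fingers straddle the knob bar at about (295,225) in the zoomed crop. Descending and gripping.

```bash
(
python3 -m creep '[[0.01,0.02,0.3,0,0,0,80],[0.01,0.02,0.5,0,0,0,80],[0.01,0.025,0.575,0,0,0,80],[0.01,0.025,0.575,0,0,0,80],[0.01,0.025,0.575,0,0,0,80]]'
) | egrep 'pos|open|force'; python3 calc.py .584 .0358 .0715 47
python3 -m creep '[[0.01,-0.005,0,0,0,0,140],[0.01,-0.005,0,0,0,0,180],[0.01,-0.005,0,0,0,0,200],[0.01,-0.005,0,0,0,0,255],[0.01,-0.005,0,0,0,0,255],[0.01,-0.005,0,0,0,0,255],[0.01,-0.005,0,0,0,0,255]]' 60;  python3 calc.py .584 .0358 .0715 -1.2
```

```text
tool_pos: [0.5862, 0.0359, 0.0744]
contact_force: [0.5, 0.0, -0.4]
opening: 0.689
t 14.05 pos [0.5862 0.0359 0.0744] F [ 0.5  0.  -0.4] op 0.689 q [ 0.02  0.25  1.93 -0.    0.96  0.77]
[-0.019 -0.02   0.036] [-0.002  0.002  0.001]
time_s: 14.63
tool_pos: [0.5861, 0.0381, 0.0758]
tool_rot: [0.917, 0.399, -0.002, -0.002]
contact_force: [-3.9, 4.1, 7.2]
opening: 0.15
t 14.63 pos [0.5861 0.0381 0.0758] F [-3.9  4.1  7.2] op 0.15 q [0.02 0.25 1.93 0.   0.97 0.77]
[-0.038  0.001  0.054] [-0.002  0.003  0.536]
```

```bash
(
python3 -m creep '[[0,0,0,0,0,0,200],[0,0,0,0,0,0,190],[-0.035,0,0,0,0,0,190],[-0.038,0,0.03,0,0,0,190],[-0.038,0,0.03,0,0,0,190]]'
) | egrep 'pos|open|force'; python3 calc.py .584 .0358 .0745 47
```

```text
tool_pos: [0.5835, 0.0355, 0.0729]
contact_force: [0.2, -0.3, 0.1]
opening: 0.252
t 15.05 pos [0.5835 0.0355 0.0729] F [ 0.2 -0.3  0.1] op 0.252 q [0.02 0.25 1.94 0.   0.96 0.77]
[ 0.006  0.002 -0.02 ] [-0.003  0.002  0.   ]
```

```bash
(
python3 -m creep '[[0.006,0,-0.01,0,0,0,215],[0.006,0,-0.01,0,0,0,225],[0.006,0,-0.01,0,0,0,255],[0.006,0,-0.01,0,0,0,255],[0.006,0,-0.01,0,0,0,255],[0.006,0,-0.01,0,0,0,255]]' 60
) | egrep 'pos|open|force'; python3 calc.py .584 .0358 .0745 -1.2
```

```text
tool_pos: [0.5835, 0.0357, 0.0733]
contact_force: [-1.7, -1.2, -3.0]
opening: 0.154
t 15.55 pos [0.5835 0.0357 0.0733] F [-1.7 -1.2 -3. ] op 0.154 q [0.02 0.25 1.94 0.   0.96 0.77]
[ 0.006  0.004 -0.015] [-0.002  0.004  0.536]
```

```bash
(
python3 -m creep '[[0,0,0,0,0,0.05,255],[0,0,0,0,0,0.1,255],[0,0,0,0,0,0.15,255],[0,0,0,0,0,0.2,255],[0,0,0,0,0,0.25,255],[0,0,0,0,0,0.3,255],[0,0,0,0,0,0.35,255],[0,0,0,0,0,0.4,255],[0,0,0,0,0,0.45,255],[0,0,0,0,0,0.5,255],[0,0,0,0,0,0.54,255],[0,0,0,0,0,0.54,255]]' 60
) | egrep 'pos|open|force'; python3 calc.py .584 .0358 .0745 -1.2
```

```text
tool_pos: [0.5839, 0.0347, 0.0733]
contact_force: [0.2, -4.8, -2.9]
opening: 0.155
t 16.55 pos [0.5839 0.0347 0.0733] F [ 0.2 -4.8 -2.9] op 0.155 q [ 0.02  0.25  1.94 -0.    0.96  1.62]
[ 0.    -0.014 -0.015] [ 0.001  0.004 -0.005]
```

```bash
(
python3 -m creep '[[0,-0.01,0,0,0,-0.005,255],[0,-0.01,0,0,0,-0.005,255],[0,-0.01,0,0,0,-0.005,205],[0,-0.01,0,0,0,-0.005,170],[0,-0.01,0,0,0,-0.005,140],[0,-0.01,0,0,0,-0.005,140]]' 20
python3 -m creep '[[0,0,-0.3,0,0,0,140],[0,0,-0.7,0,0,0,140],[0,0,-1,0,0,0,140],[0,0,-1,0,0,0,140]]'
) | egrep 'pos|open|force'; python3 calc.py .5174 .142 .15 0
python3 - <<'E'
from rig import env
import cv2,numpy as np
o=[]
for n,r in(("top",(140,240,140,260)),("side",(140,240,200,320))):
    c=env.camera(n); np.savez(f"{n}4.npz",**c); o.append(cv2.resize(c["pixels"][r[0]:r[1],r[2]:r[3]],None,fx=5,fy=5,interpolation=cv2.INTER_CUBIC))
cv2.imwrite("pics/p7.png",cv2.resize(np.vstack(o),None,fx=.6,fy=.6))
E
```

```text
tool_pos: [0.5843, 0.036, 0.0736]
contact_force: [-0.7, -0.6, 0.2]
opening: 0.455
tool_pos: [0.5891, 0.0366, 0.1604]
contact_force: [0.5, -0.3, 0.4]
opening: 0.451
t 17.38 pos [0.5891 0.0366 0.1604] F [ 0.5 -0.3  0.4] op 0.451 q [0.02 0.16 1.87 0.   1.11 1.61]
[-0.922 -1.301  0.126] [-0.    -0.004 -0.012]
```

View pics/p7.png

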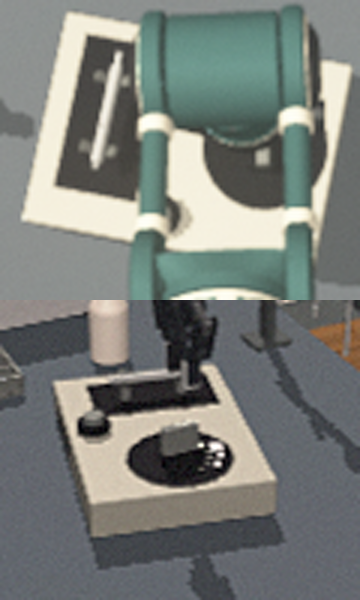

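```bash
python3 - <<'E'
from h import *
c=load("top4.npz"); g=cv2.cvtColor(c["pixels"],cv2.COLOR_BGR2GRAY); r=(slice(154,200),slice(164,186))
m=(g[r]>165).astype(np.uint8); nn,lab,st,ce=cv2.connectedComponentsWithStats(m); print(st[1:].tolist())
C=np.array([.5912,.1148]);y=np.radians(-12.4);ex=np.array([np.cos(y),np.sin(y)]);ey=np.array([-ex[1],ex[0]])
for i in range(1,nn):
    if st[i,4]<40: continue
    v,u=np.nonzero(lab==i); Q=ray(c,np.c_[u+164,v+154],.0835)[:,:2]-C; lx,ly=Q@ex,Q@ey
    print(lx.min(),lx.max(),ly.mean(),np.polyfit(lx,ly,1))
    W=world(c)[r]
d=world(c); Q=d[...,:2]-C; lx,ly=Q@ex,Q@ey; k=(np.abs(ly-.083)<.012)&(np.abs(lx-.01)<.08)&(np.abs(d[...,2]-.087)<.006); print("depth",lx[k].min(),lx[k].max(),ly[k].mean(),d[...,2][k].mean())
E
(python3 -m creep '[[-0.46,-0.6,0,0,0,0,255],[-0.9,-1,0,0,0,0,255],[-0.9,-1,0,0,0,0,255],[-0.9,-1,0,0,0,0,255]]' 40)|grep pos; python3 calc.py .5176 .1425 .1 -1
```

```text
[[0, 0, 4, 19, 47], [21, 0, 1, 1, 1], [6, 3, 11, 39, 125], [21, 4, 1, 11, 11], [17, 13, 1, 1, 1]]
0.01915010275876942 0.07440151336699995 0.12120865479934625 [0.10696674 0.11546105]
-0.04465291332369094 0.0723143503714195 0.0819505185979636 [-0.00506276  0.08201067]
depth -0.045326190342594 0.07291202530450216 0.08257818875678591 0.08585722602793033
tool_pos: [0.5107, 0.1203, 0.1532]
t 17.82 pos [0.5107 0.1203 0.1532] F [-1.4 -0.2 -0.3] op 0.001 q [0.18 0.05 2.   0.   1.1  1.77]
[ 0.087 -0.278  0.665] [-0.     0.005  0.001]
```

The shaft centre measures x≈9.8 mm and y≈82 mm in the case frame, against a nominal 10 and 82. Next I'll check the knob setting before pressing.

```bash
(python3 -m creep '[[0.087,-0.278,0.3,0,0,0,255],[0.087,-0.278,0.3,0,0,0,255],[0.087,-0.278,0.3,0,0,0,255],[0.087,-0.278,0.3,0,0,0,255]]' 40)|grep pos; python3 calc.py .5176 .1425 .0835 -1
python3 - <<'E'
from rig import env
import cv2,numpy as np
from h import *
o=[]
for n,r in(("top",(140,240,140,260)),("side",(140,240,200,320))):
    c=env.camera(n); np.savez(f"{n}5.npz",**c); o.append(cv2.resize(c["pixels"][r[0]:r[1],r[2]:r[3]],None,fx=5,fy=5,interpolation=cv2.INTER_CUBIC))
    W=world(c); d=W[...,2]; k=(np.hypot(W[...,0]-.584,W[...,1]-.036)<.03)&(d>.09)&(d<.11)
    Q=W[k][:,:2]
    if len(Q)>5: w=np.linalg.svd(Q-Q.mean(0))[2][0]; print(n,k.sum(),Q.mean(0),"knob yaw",np.degrees(np.arctan2(w[1],w[0])))
cv2.imwrite("pics/p8.png",cv2.resize(np.vstack(o),None,fx=.6,fy=.6))
E
```

```text
tool_pos: [0.5173, 0.1419, 0.1281]
t 18.15 pos [0.5173 0.1419 0.1281] F [0.5 0.6 0.6] op 0.003 q [0.22 0.1  2.   0.   1.05 1.81]
[ 0.009 -0.007  0.557] [0.    0.006 0.001]
top 78 [0.58454371 0.03586427] knob yaw 179.03878461091355
side 57 [0.58172984 0.0292092 ] knob yaw 177.9671414489447
```

View pics/p8.png

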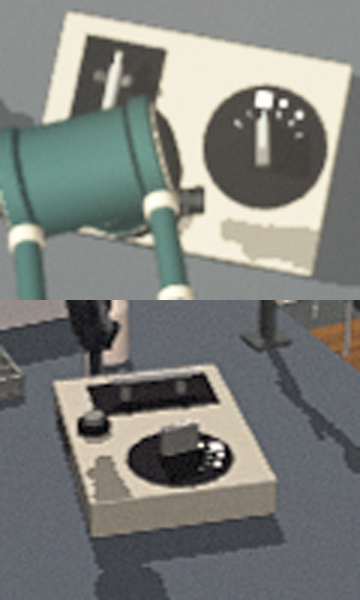

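In the top view the white line points at the square at (264,97) in the crop. The knob yaw is about -1° against about -2° for the square, so it's in the right detent. Pressing start.

```bash
(python3 -m creep '[[0.005,-0.005,0.25,0,0,0,255],[0.005,-0.005,0.5,0,0,0,255],[0.005,-0.005,0.5,0,0,0,255],[0.005,-0.005,0.5,0,0,0,255]]')|egrep 'pos|force'; python3 calc.py .5176 .1425 .0705 -1
```

```text
tool_pos: [0.5176, 0.1413, 0.0888]
contact_force: [-0.2, 0.3, 0.5]
t 18.58 pos [0.5176 0.1413 0.0888] F [-0.2  0.3  0.5] op 0.002 q [0.22 0.14 2.03 0.   0.98 1.81]
[ 0.002 -0.015  0.229] [ 0.     0.006 -0.   ]
```

```bash
(python3 -m creep '[[0,-0.015,0.06,0,0,0,255],[0,-0.015,0.12,0,0,0,255],[0,-0.015,0.15,0,0,0,255],[0,-0.015,0.18,0,0,0,255],[0,-0.015,0.2,0,0,0,255],[0,-0.015,0.22,0,0,0,255],[0,-0.015,0.22,0,0,0,255],[0,-0.015,0.22,0,0,0,255]]')|egrep 'pos|force'; python3 calc.py .5176 .1425 .0705 -1
```

```text
tool_pos: [0.5181, 0.1426, 0.0717]
contact_force: [0.6, -0.8, 4.0]
t 19.25 pos [0.5181 0.1426 0.0717] F [ 0.6 -0.8  4. ] op 0.0 q [0.22 0.17 2.04 0.   0.94 1.81]
[-0.006  0.001  0.016] [ 0.     0.006 -0.   ]
```

```bash
(python3 -m creep '[[0,0,0.012,0,0,0,255],[0,0,0.024,0,0,0,255],[0,0,0.024,0,0,0,255],[0,0,0.024,0,0,0,255],[0,0,0.024,0,0,0,255]]')|egrep 'pos|force'
```

```text
tool_pos: [0.5182, 0.1426, 0.0709]
contact_force: [-3.6, -0.7, 9.4]
```

The force rose to 9.4 N, well above the 4 N spring, so the button is at its stop. Releasing and backing away.

```bash
(python3 -m creep '[[0,0,-0.1,0,0,0,255],[0,0,-0.4,0,0,0,255],[0,0,-0.8,0,0,0,255],[0,0,-1,0,0,0,255],[0,0,-1,0,0,0,255]]'
python3 -m creep '[[-0.5,0,-0.4,0,0,0,255],[-1,0,-1,0,0,0,255],[-1,0,-1,0,0,0,255],[-1,0,-1,0,0,0,255]]'
python3 -m creep '[[0,-0.5,0,0,0,0,255],[0,-1,0,0,0,0,255],[0,-1,0,0,0,0,255],[0,-1,0,0,0,0,255]]'
python3 -m creep '[[0,-0.5,0,0,0,0,255],[0,-1,0,0,0,0,255],[0,-1,0,0,0,0,255],[0,-1,0,0,0,0,255],[0,-1,0,0,0,0,255],[0,-1,0,0,0,0,255]]'
)|egrep 'pos|force|time'
python3 - <<'E'
from rig import env
import cv2,numpy as np
from h import *
o=[]
for n,r in(("top",(130,230,140,420)),("side",(110,330,180,400))):
    c=env.camera(n); np.savez(f"{n}6.npz",**c); cv2.imwrite(f"pics/p9{n}.png",cv2.resize(c["pixels"][r[0]:r[1],r[2]:r[3]],None,fx=2.7,fy=2.7,interpolation=cv2.INTER_CUBIC))
    W=world(c); d=W[...,2]; k=(np.hypot(W[...,0]-.584,W[...,1]-.036)<.03)&(d>.09)&(d<.11)
    Q=W[k][:,:2]
    if len(Q)>5: w=np.linalg.svd(Q-Q.mean(0))[2][0]; print(n,"knob yaw",np.degrees(np.arctan2(w[1],w[0])))
    k=np.hypot(W[...,0]-.5176,W[...,1]-.1425)<.008; print("button z",np.median(d[k]))
E
```

```text
time_s: 20.08
tool_pos: [0.5219, 0.1435, 0.1556]
contact_force: [0.8, 0.8, 0.3]
time_s: 20.42
tool_pos: [0.4412, 0.1455, 0.2397]
contact_force: [0.9, 0.7, 0.7]
time_s: 20.75
tool_pos: [0.4418, 0.2268, 0.2385]
contact_force: [0.4, -0.8, 0.1]
time_s: 21.25
tool_pos: [0.4426, 0.3051, 0.2379]
contact_force: [-0.3, -0.2, 0.1]
top knob yaw 178.9039045021717
button z 0.07712771209053149
side knob yaw 178.6395497206538
button z 0.07576428869354246
```

View pics/p9top.png

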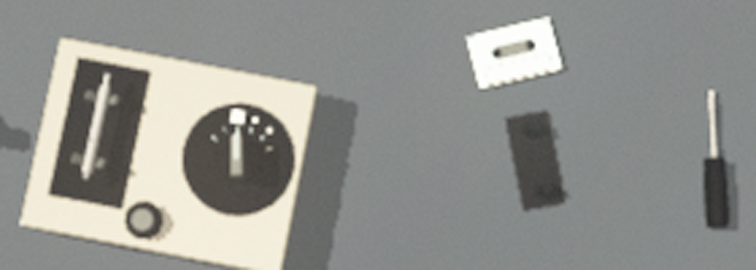

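View pics/p9side.png

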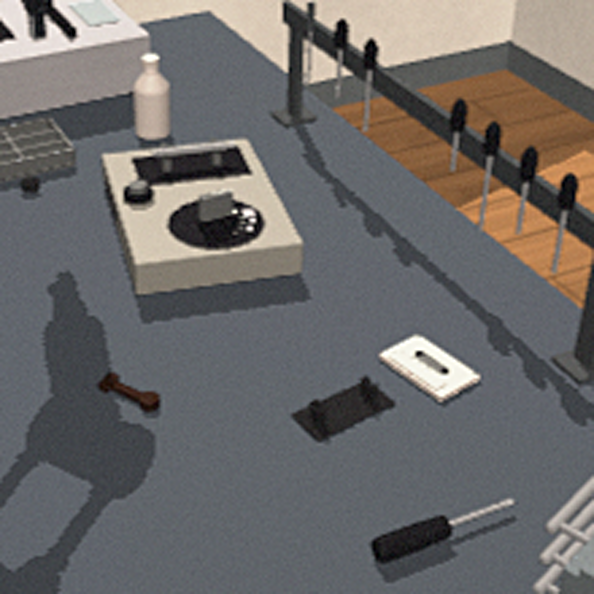

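The clear views show the shaft in both notches, the pointer on the square and the button back up (top at z≈0.077). The bystanders are where they were, and the arm is clear.

```bash
python3 -c "
from rig import env
env.sign_off()"
```

```text
the job is handed in; nothing more can be done
```

The job is done and handed in at about 21 s; no verdict was reported.

- **Shaft:** I lifted it from the rest and laid it in the two V-notches. Its centre measured x ≈ 9.8 mm, y ≈ 82 mm in the case frame (target 10, 82).
- **Selector:** I turned it two detents clockwise to the square marker. The knob settled at about -1°, and the square measured about -2°.
- **Start button:** I pressed it until the force reached 9.4 N, well past the 4 N that holds it fully down. It came back up to z ≈ 0.077 m after release.
- **Bystanders:** in the last pictures they looked unmoved, and the arm touched nothing.

**Disagreements and fixes:**
- Positions from the side camera's depth map came out 5–8 mm off the top camera's in y, so I used the top view. Drawn over the side picture, those positions fitted well.
- The first knob grip was about 3 mm off along the bar, so I re-gripped it before turning.
- The shaft first touched one notch flank at about 5 N, so I shifted it 1 mm before letting go.

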